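# Turn stir bars over into a clean tray

## Robot

A 7-joint arm with a two-finger parallel gripper is mounted at the origin on a cart in front of the work surface, level with it; the furniture and walls round the work are solid. World frame = base frame: x ahead of the robot, y to its left, z up, the work surface at z = 0. Lengths are in mm, angles in rad, forces in N, time in s.
With the tool pointing down it reaches from about 350 to 775 mm from the base axis. Payload 3.1 kg.
Tool frame: the origin (TCP) lies between the finger pads; the fingertips stand 22 mm ahead of it and the grasp point (between the pads) lies 3 mm ahead of it; z points along the fingers, y is the direction in which the jaws open and shut (so a half turn about z gives the same grasp; the last joint's range is limited). The gripper opens to 85 mm and grips with 20 to 120 N. Pads are 22 mm wide; open, the fingers measure 114 mm over their backs; the gripper's body (76 mm by 85 mm) begins 54 mm behind the grasp point. The pads swing forward as they close: fully open they stand 13 mm farther back than shut.
Start: joints at [-1.237, 0.311, 0.014, 1.512, -0.004, 1.319, -0.027], TCP at [201.833, 511.645, 253.304] pointing down, gripper open.
Joint ranges: [-2.7, 2.7], [-0.3, 1.91], [-1.27, 1.3], [0.12, 2.57], [-1.44, 4.58], [0.2, 2.03], [-3.05, 3.05]. Speed limits (rad/s): [2.79, 2.79, 3.14, 3.14, 3.14, 3.14, 3.14].

## Interface

Orientations are given as a unit quaternion [w, x, y, z].
In Python, from plant import status, read_camera, calibration, ticket gives the robot as it stands.
- The arm moves only by the tool arm_command, never from a script. Its argument "plan" is text: rows parted by semicolons, each of 6 numbers parted by spaces: the shift along the tool's x, y, z normalised to -1 to 1, where 1 is 0.5 m, then the turn, a rotation vector about the tool's x, y, z normalised to -1 to 1, where 1 is 360 degrees. A call has 1 to 10 rows; each row shifts and turns the pose as measured when the row begins, along the tool's axes as they then stand; what a row does not reach is not made up. A row lasts 1/10 s, in which the tool goes at most 50 mm and 8.59 degrees, less where a joint would pass 70% of its speed; a pose out of reach is approached as far as the arm can. A call with a number of a shift or a turn outside -1 to 1 is refused whole. A call with a gripper value outside its range is refused whole. "jaw" is the opening in per cent of the stroke, from 0 (shut) to 100 (fully open), set as the call begins (left out, the last holds). The fingers move at their own pace and stop on an object; "squeeze" is the grip in N (left out, the last holds). Time passes only in rows, so rows that do not move let the fingers close. It gives the time, the measured TCP pose, the force and the opening at its end, in the units of the state.
- status.read_state(): the state, without advancing time (a new reading comes with each control period).
- read_camera(name): name is "side" or "top" or "wrist"; returns (picture, depth): 384x512x3 uint8, red, green, blue; 384x512 float32, mm along the optical axis (not along the pixel's ray), 0 where there is no reading.
- calibration(name): a dict with "fx", "fy", "cx", "cy" (pixels), "pose" (4x4, takes a point from camera to world coordinates). Camera axes: x right, y down, z forward; pixel columns grow to the right and rows downward; lengths in mm; the calibration is good to about 2 mm. A picture is of the moment at which its call begins: read the wrist's pose just before it. calibration takes no time and is no camera call; for the wrist camera it gives the pose at the moment of the call.
- ticket.finish_job(): hands the job in, once; it reports no verdict.
The state is a dict: "time_s": time; "joints": joint angles; "joint_vel": joint speeds; "tau": joint torques, N m; "ee_pos": TCP position; "tool_rot": TCP orientation; "contact_force": force on the tool from outside, world axes, zero at the start; "moment": the same for the moment, N m; "finger_gap": opening from 0.0 (shut) to 1.0 (fully open).
Only numpy, scipy, OpenCV 4.12 (cv2) and the standard library are available. Lean on these libraries where they do the work, as an engineer would, in place of code of your own. Each camera call takes 0.05 s, during which the arm holds its last target.

## Task

The three white stir bars lie loose in the grey tray of the tray turner. Cap that tray with the empty blue tray, pressing it straight down until it sits flush under both red catches, then swing the turner by its black bar all the way over to its other side, so that the stir bars end up in the blue tray, and let go. Leave the orange tray, the beaker and the bottle alone.

Things in the scene. Friction and masses are not known exactly. Their poses are not given: they have to be found in the camera images.
- blue_tray: loose blue tray, 90 g, upside down (open side down). Rim flange 104 (own y) x 72 (own x), 4 thick; shell 96 x 64, walls 3, its flat back 16 above the rim plane; on the back, in the middle, a grip rib 50 long (along own y), 12 wide, rising to 34. Origin: centre of the rim plane (open side); own z points from it to the rib. Fits the grey tray either way round (half turn).
- orange_tray: loose orange tray of the same form, also upside down, but smaller (rim 80 x 60): does not fit, leave it. Origin at the centre of its rim plane.
- turner: fixed stand of the tray turner, grey, 114 x 360, axle 55 above the worktop. Origin on the worktop below the middle of the axle; the axle runs along its own x, own z is up. At the start the leaf lies out to its own +y side; turned over it lies to the -y side.
- leaf (a joint): angle of the turner's leaf about the axle, rad: 0 = lying on the +y side (start), 1.57 = straight up, 3.14 = lying on the -y side (stops at both ends). About 0.35 kg with light friction and damping, 2 to 6 N at the bar lifts it; let go, it falls to the side it leans to.
- seat (a point): moves with the leaf: centre of the grey tray's rim plane (rim 104 along the turner's y, 72 along its x), 78 from the axle, 55 above the worktop at the start. The blue tray's origin comes here, its length along the turner's y. Steel guides round the rim, flared at the top, stand to 19 above the rim plane and take in about 5 of misplacement on every side.
- catch_a (a joint): outward travel, m, of one of two alike sprung red catches, midway along each long side of the grey tray, to 18 above its rim plane. 0 = home. Both yield outward (about 0.003) while the blue tray is pressed down with 10 to 20 N, and snap over its 4 thick flange when it is flush; they then hold it in every position of the leaf.
- handle (a point): moves with the leaf: middle of the round black handle bar, 10 thick, 92 free length along the turner's x between two arms, 180 from the axle and level with it (55 above the worktop at angle 0 and 3.14, 235 when upright). Free space to the tray 43 along the middle 38 of the bar, 35 at the guides beyond: fingers straddle it from above; it turns in the grasp on its half circle.
- stir_bar_1: white magnetic stir bar (rounded rod), 31 long, 9 thick, loose, 12 g; starts lying in the grey tray of the turner. Origin at the middle of its underside; its length runs along its own y.
- stir_bar_2: white magnetic stir bar (rounded rod), 31 long, 9 thick, loose, 12 g; starts lying in the grey tray of the turner. Origin at the middle of its underside; its length runs along its own y.
- stir_bar_3: white magnetic stir bar (rounded rod), 31 long, 9 thick, loose, 12 g; starts lying in the grey tray of the turner. Origin at the middle of its underside; its length runs along its own y.
- beaker: empty glass beaker, 58 across, 70 high, standing behind the turner; leave it. Origin at the centre of its foot.
- bottle: white plastic bottle with a blue cap, 66 across, 143 high, standing behind the turner; leave it. Origin at the centre of its foot.

How it is judged (in metres and radians):
On the way, in this order (a step that is already met when the one before it is completed fails the run):
1. the blue tray sits flush on the grey tray, under both catches, before the leaf is swung (horizontal distance between blue_tray and seat below 0.008 m and angle between the z axis of blue_tray and the z axis of turner, either way round below 0.1 rad and z of blue_tray in the frame of seat between -0.003 and 0.003 m and value of joint leaf below 0.15 rad), for 0.2 s.
2. the leaf is past upright with the blue tray still on it (value of joint leaf above 1.7 rad and distance between blue_tray and seat below 0.01 m), for 0.1 s.
At the end, for the whole second after the job is handed in: the leaf lies turned over (within 10 degrees of its far stop), the blue tray is still capped on it (within 8 mm, square to 6 degrees), and all three stir bars lie at rest in the blue tray (they may lie on one another) (horizontal distance between blue_tray and seat below 0.008 m and angle between the z axis of blue_tray and the z axis of turner, either way round below 0.1 rad and value of joint leaf above 2.97 rad and distance between blue_tray and seat below 0.008 m and z of stir_bar_1 in the frame of blue_tray between -0.008 and 0.018 m and distance between each of stir_bar_1, stir_bar_2, stir_bar_3 and blue_tray below 0.06 m and linear speed of each of stir_bar_1, stir_bar_2, stir_bar_3 below 0.03 m/s and z of stir_bar_2 in the frame of blue_tray between -0.008 and 0.018 m and z of stir_bar_3 in the frame of blue_tray between -0.008 and 0.018 m); the robot touches nothing.
It fails at once if the orange tray is moved more than 30 mm (distance of orange_tray from where it was at the start of the episode above 0.03 m).
It fails at once if the beaker is moved more than 30 mm (distance of beaker from where it was at the start of the episode above 0.03 m).
It fails at once if the bottle is moved more than 30 mm (distance of bottle from where it was at the start of the episode above 0.03 m).
It also fails if it takes over 64 s, if anything falls off the work surface, if the arm or the gripper's body presses on something with over 40 N, if the wrist force passes 120 N, or if a joint passes its speed limit or range.

## Working session

There is one attempt and no reset: what is moved stays moved. The work goes in short steps, Python scripts to look and compute and a tool call to move; the robot and the scene stay as the last step left them, time stands still between calls to the robot, and variables do not carry over. Pictures are saved under pics/ and viewed, and the job is handed in when it is done.

Besides the shell and the picture viewer there is one more tool, called after "Call:" as name(argument=value, ...) on one line, values as JSON. arm_command: Moves the arm, as the interface text tells. Scaled input: -1 to 1 covers 0.5 m each way for a shift and 360 degrees each way for a turn. Its arguments: {"type":"object","properties":{"plan":{"type":"string"},"jaw":{"type":"number"},"squeeze":{"type":"number"}},"required":["plan"]}

```bash
mkdir -p pics; ls
cat > h.py <<'E'
import numpy as np, cv2
from plant import status, read_camera, calibration, ticket
from scipy.spatial.transform import Rotation as R
def snap(n,tag):
    c=calibration(n); im,d=read_camera(n)
    np.savez(f'pics/{tag}.npz',im=im,d=d,pose=np.array(c['pose']),k=np.array([c['fx'],c['fy'],c['cx'],c['cy']]))
    cv2.imwrite(f'pics/{tag}.png',im[...,::-1]); return im,d,c
def cloud(tag):
    z=np.load(f'pics/{tag}.npz'); d=z['d']; fx,fy,cx,cy=z['k']
    v,u=np.mgrid[:d.shape[0],:d.shape[1]]
    P=np.stack([(u-cx)/fx*d,(v-cy)/fy*d,d,np.ones_like(d)],-1)@z['pose'].T
    return z['im'],d,P[...,:3]
def st():
    s=status.read_state(); q=s['tool_rot']
    M=R.from_quat([q[1],q[2],q[3],q[0]]).as_matrix()
    return s,np.array(s['ee_pos']),M
E
python3 - <<'E'
from h import *
s,p,M=st(); print(s); print(M)
snap('top','t0'); snap('side','s0')
for n in('top','side'): print(calibration(n))
E
```

```text
pics
{'time_s': 0.0, 'joints': array([-1.23671501,  0.3117479 ,  0.01399087,  1.51308362, -0.00443693,
        1.31912473, -0.02721114]), 'joint_vel': array([-8.69276228e-04,  9.65292610e-04,  1.29138685e-03,  8.18273784e-06,
        1.86730271e-03,  5.51353396e-04,  1.30819919e-03]), 'tau': array([ 2.60722973e-04, -3.79927433e+01,  1.46394060e-01, -2.30582571e+01,
        1.23108068e-02,  1.38323431e-02,  1.46904279e-05]), 'ee_pos': array([201.58060685, 511.01330865, 252.19801956]), 'tool_rot': array([-1.88231242e-04,  1.86758791e-01,  9.82405107e-01, -1.15102820e-03]), 'contact_force': array([-0.05925556,  0.52628693, -0.57439033]), 'moment': array([0.0306036 , 0.028948  , 0.00810076]), 'finger_gap': 1.0007069909345483}
[[-9.30242237e-01  3.66945146e-01 -7.99767934e-04]
 [ 3.66946012e-01  9.30239659e-01 -2.19124428e-03]
 [-6.00906017e-05 -2.33185964e-03 -9.99997279e-01]]
{'fx': 380.363419090197, 'fy': 380.363419090197, 'cx': 263.41389323895515, 'cy': 195.4081548480532, 'pose': array([[ 1.25106850e-02, -9.98338109e-01,  5.62539063e-02,
         4.91965087e+02],
       [-9.99911721e-01, -1.22389261e-02,  5.17287221e-03,
        -1.69908674e+01],
       [-4.47578806e-03, -5.63136565e-02, -9.98403095e-01,
         1.05986620e+03],
       [ 0.00000000e+00,  0.00000000e+00,  0.00000000e+00,
         1.00000000e+00]])}
{'fx': 384.5752135080887, 'fy': 384.5752135080887, 'cx': 254.36180617949717, 'cy': 190.7493931952128, 'pose': array([[ 9.63704715e-01, -1.11476296e-01,  2.42582475e-01,
         3.17477843e+02],
       [-2.66501121e-01, -3.47842274e-01,  8.98878693e-01,
        -9.39885693e+02],
       [-1.58232277e-02, -9.30902136e-01, -3.64925798e-01,
         4.71377633e+02],
       [ 0.00000000e+00,  0.00000000e+00,  0.00000000e+00,
         1.00000000e+00]])}
```

View pics/t0.png

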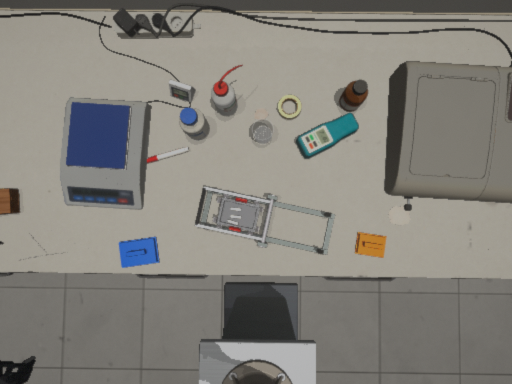

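View pics/s0.png

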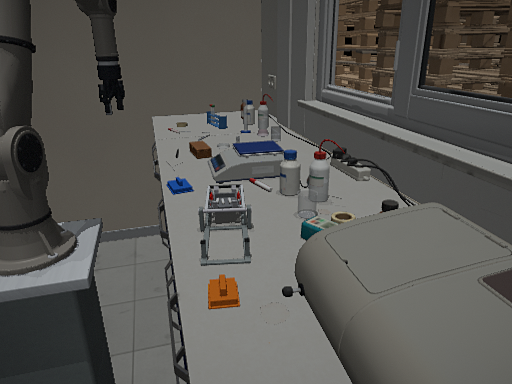

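Run:
```python
from h import *
im,d,P=cloud('t0')
a=cv2.resize(im[180:275,110:210],None,fx=6,fy=6,interpolation=cv2.INTER_CUBIC)
b=cv2.resize(im[175:265,185:345],None,fx=5,fy=5,interpolation=cv2.INTER_CUBIC)
cv2.imwrite('pics/t0b.png',b[...,::-1])
hsv=cv2.cvtColor(im,cv2.COLOR_RGB2HSV)
m=(hsv[...,0]>105)&(hsv[...,0]<130)&(hsv[...,1]>150)
m[:230]=0;m[:,:110]=0;m[270:]=0;m[:,170:]=0
Q=P[m]; print(m.sum(),np.percentile(Q[:,2],[5,25,50,75,95]))
Q=Q[Q[:,2]>-20]
r=cv2.minAreaRect(Q[:,:2].astype(np.float32)); print(r, cv2.boxPoints(r))
T=Q[Q[:,2]>25]; print(len(T),T.mean(0),cv2.minAreaRect(T[:,:2].astype(np.float32)))
for (u,v) in [(200,210),(206,212),(268,218),(330,234),(238,217),(220,215)]:
    print(u,v,P[v,u].round(1))
```

```text
917 [ 5.34285349 15.08741777 16.78241309 18.5210602  34.37015794]
((420.35418701171875, 177.4820098876953), (69.73957824707031, 408.5678405761719), 10.52863883972168) [[348.7433   371.9549  ]
 [423.39966  -29.734184]
 [491.9651   -16.990875]
 [417.30872  384.6982  ]]
91 [393.81588091 321.65881304  56.76634278] ((434.62066650390625, 168.3345489501953), (15.067355155944824, 387.69647216796875), 14.96780776977539)
200 210 [507.9 154.8  58.1]
206 212 [503.4 147.4   3.1]
268 218 [489.1 -24.6  57.1]
330 234 [ 447.2 -195.9    9. ]
238 217 [490.7  54.8  50.8]
220 215 [495.4 102.2  54.9]
```

View pics/t0b.png

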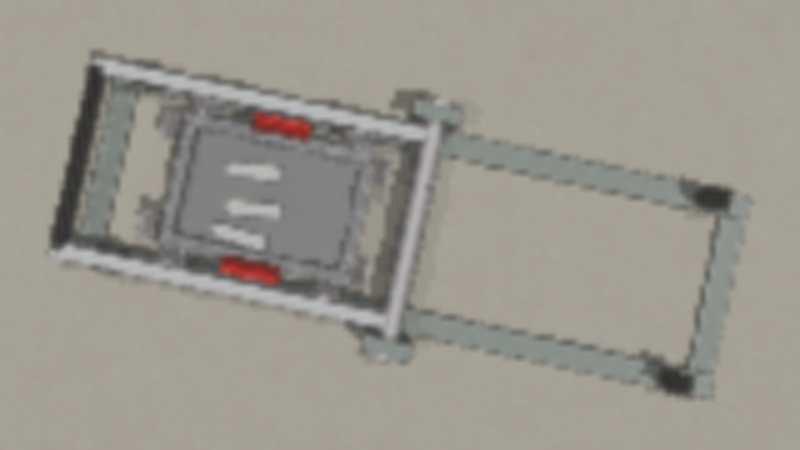

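Run:
```python
from h import *
im,d,P=cloud('t0')
hsv=cv2.cvtColor(im,cv2.COLOR_RGB2HSV)
m=(hsv[...,0]>105)&(hsv[...,0]<130)&(hsv[...,1]>120)&(d>0)
m[:230]=0;m[:,:110]=0;m[270:]=0;m[:,170:]=0
Q=P[m]; 
r=cv2.minAreaRect(Q[:,:2].astype(np.float32)); print(r)
T=Q[(Q[:,2]>27)&(Q[:,2]<45)]; print(len(T),T.mean(0),cv2.minAreaRect(T[:,:2].astype(np.float32)))
# handle, axle via rays at z=55
z=np.load('pics/t0.npz');fx,fy,cx,cy=z['k'];C=z['pose']
def ray(u,v,h):
    w=C[:3,:3]@np.array([(u-cx)/fx,(v-cy)/fy,1]);return C[:3,3]+w*(h-C[2,3])/w[2]
cr=lambda x,y:(185+x/5-.4,175+y/5-.4)
A={k:ray(*cr(x,y),h) for k,x,y,h in [('h1',93,65,58),('h2',62,245,58),('a1',434,128,58),('a2',393,333,58),('c1',283,126,73),('c2',250,271,73)]}
for k in A: print(k,A[k].round(1))
h=(A['h1']+A['h2'])/2;a=(A['a1']+A['a2'])/2
print(h,a,np.linalg.norm(h-a),np.degrees(np.arctan2(*(h-a)[:2])),np.degrees(np.arctan2(*(A['h1']-A['h2'])[[1,0]])), (A['c1']+A['c2'])/2, a+(h-a)*78/180)
```

```text
((391.55474853515625, 330.5445861816406), (70.36882781982422, 102.59673309326172), 9.115507125854492)
88 [391.5323653  329.52638365  34.31412625] ((391.3045654296875, 330.84869384765625), (11.826375007629395, 51.06910705566406), 8.667844772338867)
h1 [567.1 147.6  58. ]
h2 [472.  161.9  58. ]
a1 [536. -33.  58.]
a2 [428.2 -12.7  58. ]
c1 [535.4  45.7  73. ]
c2 [460.1  61.6  73. ]
[519.58517819 154.73962659  58.        ] [482.12730864 -22.87601981  58.        ] 181.52247749649067 11.908766034194796 -8.538810790337742 [497.79201201  53.62472245  73.        ] [498.35905211  54.0907603   58.        ]
```

```bash
cat >> h.py <<'E'
def down(yang):  # tool down, y axis at world angle yang deg
    a=np.radians(yang); y=np.array([np.cos(a),np.sin(a),0]); z=np.array([0,0,-1.]); x=np.cross(y,z)
    return np.stack([x,y,z],1)
def plan(pt,Mt,step=45,p=None,M=None,n=None):
    s,p0,M0=st(); p=p0 if p is None else p; M=M0 if M is None else M
    pt=np.array(pt,float)
    rv=R.from_matrix(M.T@Mt).as_rotvec()
    k=n or int(max(np.ceil(np.linalg.norm(pt-p)/step),np.ceil(np.degrees(np.linalg.norm(rv))/8),1))
    rows=[]
    for i in range(k):
        Mi=M@R.from_rotvec(rv*i/k).as_matrix()
        rows.append(' '.join(f'{x:.4f}'.rstrip('0').rstrip('.') for x in np.r_[Mi.T@(pt-p)/k/500,np.degrees(rv)/k/360]))
    for j in range(0,k,10): print('; '.join(rows[j:j+10]))
E
python3 - <<'E'
from h import *
print(calibration('wrist')); s,p,M=st()
plan((391.5,330,190),down(9))
E
```

```text
{'fx': 305.0415473944462, 'fy': 305.0415473944462, 'cx': 256.98667019126674, 'cy': 188.55705759465064, 'pose': array([[ 3.66499536e-01,  8.96095922e-01,  2.50380090e-01,
         1.37857638e+02],
       [ 9.30412903e-01, -3.52066688e-01, -1.01886592e-01,
         5.36539260e+02],
       [-3.14967065e-03,  2.70298255e-01, -9.62771485e-01,
         3.74022440e+02],
       [ 0.00000000e+00,  0.00000000e+00,  0.00000000e+00,
         1.00000000e+00]])}
-0.0608 -0.0247 0.0156 -0 0 0.0207; -0.0635 -0.0166 0.0156 -0 0 0.0207; -0.0651 -0.0082 0.0156 -0 0 0.0207; -0.0656 0.0002 0.0156 -0 0 0.0207; -0.065 0.0087 0.0156 -0 0 0.0207; -0.0633 0.0171 0.0156 -0 0 0.0207; -0.0606 0.0251 0.0156 -0 0 0.0207; -0.0568 0.0327 0.0156 -0 0 0.0207
```

Call:
arm_command(plan="-0.061 -0.025 0.0156 0 0 0.0207; -0.0635 -0.0165 0.0156 0 0 0.0207; -0.065 -0.008 0.0156 0 0 0.0207; -0.0655 0 0.0156 0 0 0.0207; -0.065 0.009 0.0156 0 0 0.0207; -0.0635 0.017 0.0156 0 0 0.0207; -0.0605 0.025 0.0156 0 0 0.0207; -0.057 0.0325 0.0156 0 0 0.0207; 0 0 0 0 0 0", jaw=100)

```text
time_s: 1.0
ee_pos: [391.0, 318.9, 182.5]
tool_rot: [-0.0, 0.665, 0.747, -0.005]
contact_force: [-0.5, 0.3, -0.3]
finger_gap: 0.997
```

Run:
```python
from h import *
snap('wrist','w1'); s,p,M=st(); print(p,M[:,1],s['time_s'],s['joints'])
plan((391.5,330,190),down(9))
im,d,P=cloud('w1')
hsv=cv2.cvtColor(im,cv2.COLOR_RGB2HSV)
m=(hsv[...,0]>105)&(hsv[...,0]<130)&(hsv[...,1]>120)&(d>0)
Q=P[m]; print(len(Q))
r=cv2.minAreaRect(Q[:,:2].astype(np.float32)); print(r)
T=Q[(Q[:,2]>29)&(Q[:,2]<45)]; print(len(T),T.mean(0),cv2.minAreaRect(T[:,:2].astype(np.float32)))
```

```text
[389.13203122 321.5894912  182.79494071] [ 0.99252215  0.121711   -0.00928519] 1.05 [-0.97748178  0.28309072  0.31452175  1.74414939 -0.09669829  1.13948551
 -0.51126217]
0.0161 0.0066 -0.0145 -0.0015 0.0006 -0.0056
9910
((447.593505859375, 363.0648193359375), (278.1971130371094, 119.19368743896484), 29.13544273376465)
778 [401.81164038 341.13957882  35.73823278] ((469.3794860839844, 381.4573974609375), (218.44671630859375, 69.6672134399414), 39.34029006958008)
```

View pics/w1.png

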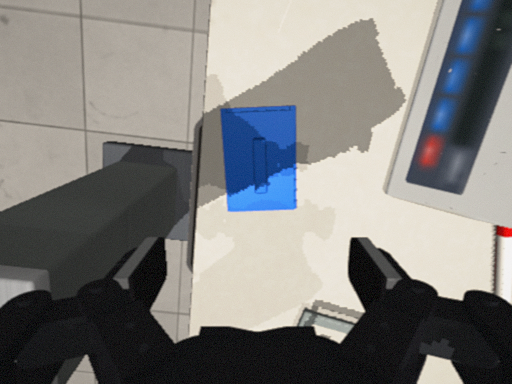

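Run:
```python
from h import *
im,d,P=cloud('w1')
hsv=cv2.cvtColor(im,cv2.COLOR_RGB2HSV)
m=(hsv[...,0]>105)&(hsv[...,0]<130)&(hsv[...,1]>120)&(d>0)
m[:100]=0;m[217:]=0;m[:,:215]=0;m[:,302:]=0
Q=P[m]; print(len(Q))
r=cv2.minAreaRect(Q[:,:2].astype(np.float32)); print(r)
T=Q[(Q[:,2]>29)&(Q[:,2]<45)]; print(len(T),T.mean(0),cv2.minAreaRect(T[:,:2].astype(np.float32)))
F=Q[(Q[:,2]>12)&(Q[:,2]<22)]; print(len(F),F.mean(0),cv2.minAreaRect(F[:,:2].astype(np.float32)))
```

```text
7015
((390.2890319824219, 331.4471435546875), (71.13277435302734, 102.54268646240234), 8.844532012939453)
712 [389.97531313 332.29772075  34.9198923 ] ((390.1171569824219, 331.0015869140625), (11.977303504943848, 49.930999755859375), 9.114889144897461)
5542 [389.5784236  335.96814425  17.13648175] ((390.03521728515625, 330.9588928222656), (64.10111999511719, 96.06802368164062), 9.178662300109863)
```

Run:
```python
from h import *
s,p,M=st(); print(p)
plan((390.2,331.1,80),down(9))
```

```text
[389.13203122 321.5894912  182.79494071]
0.0065 0.0021 0.0685 -0.0005 0.0002 -0.0019; 0.0064 0.002 0.0685 -0.0005 0.0002 -0.0019; 0.0063 0.0018 0.0685 -0.0005 0.0002 -0.0019
```

Call:
arm_command(plan="0.0065 0.002 0.0685 -0.0005 0 -0.002; 0.0065 0.002 0.0685 -0.0005 0 -0.002; 0.0065 0.002 0.0685 -0.0005 0 -0.002; 0 0 0 0 0 0; 0 0 0 0 0 0", jaw=50)

```text
time_s: 1.55
ee_pos: [387.9, 337.7, 79.0]
tool_rot: [-0.001, 0.644, 0.765, 0.001]
contact_force: [0.5, -0.3, 1.3]
finger_gap: 0.5
```

Run:
```python
from h import *
s,p,M=st(); print(p,M,s['time_s'],s['finger_gap'])
plan((390.2,331.1,80),down(9))
plan((390.2,331.1,40),down(9),n=3)
```

```text
[387.85509587 337.71877509  78.95014739] [[-1.70241367e-01  9.85402055e-01  8.16349347e-04]
 [ 9.85398729e-01  1.70238416e-01  2.86830435e-03]
 [ 2.68745898e-03  1.29273366e-03 -9.99995553e-01]] 1.55 0.5001044724431514
-0.0138 0.0024 -0.0021 0.0002 -0.0004 0.0022
-0.0047 0.0008 0.026 0.0001 -0.0001 0.0007; -0.0047 0.0008 0.026 0.0001 -0.0001 0.0007; -0.0046 0.0008 0.026 0.0001 -0.0001 0.0007
```

Call:
arm_command(plan="-0.014 0.0025 0 0 0 0.0022; 0 0 0 0 0 0; 0 0 0 0 0 0")

```text
time_s: 1.85
ee_pos: [391.9, 333.0, 83.2]
tool_rot: [-0.001, 0.649, 0.761, 0.005]
contact_force: [0.0, 0.4, -0.0]
finger_gap: 0.499
```

Run:
```python
from h import *
s,p,M=st(); print(p,s['time_s'],s['finger_gap'])
plan((390.2,331.1,40.5),down(9),n=3)
```

```text
[391.87607156 332.95483043  83.17299256] 1.85 0.4993123357093113
-0.0013 -0.0015 0.0284 0.0003 -0.0004 0; -0.0012 -0.0014 0.0284 0.0003 -0.0004 0; -0.0011 -0.0014 0.0284 0.0003 -0.0004 0
```

Call:
arm_command(plan="-0.0013 -0.0014 0.028 0.0003 -0.0004 0; -0.0013 -0.0014 0.028 0.0003 -0.0004 0; 0 0 0.01 0 0 0; 0 0 0 0 0 0")

```text
time_s: 2.25
ee_pos: [391.9, 332.2, 49.1]
tool_rot: [0.0, 0.649, 0.76, 0.003]
contact_force: [0.2, 0.2, -0.1]
finger_gap: 0.503
```

Call:
arm_command(plan="0 0 0 0 0 0")

```text
time_s: 2.35
ee_pos: [391.6, 331.9, 48.5]
tool_rot: [0.0, 0.649, 0.76, 0.003]
contact_force: [0.3, 0.0, 0.1]
finger_gap: 0.498
```

Call:
arm_command(plan="0 0 0 0 0 0")

```text
time_s: 2.45
ee_pos: [391.6, 331.8, 48.4]
tool_rot: [0.0, 0.649, 0.76, 0.003]
contact_force: [0.6, 0.3, 0.3]
finger_gap: 0.499
```

Run:
```python
from h import *
for i in range(6):
    s,p,M=st(); print(p,s['time_s'],s['joint_vel'].round(4)[:4])
    read_camera('top')
plan((390.2,331.1,40.5),down(9),n=1)
```

```text
[391.59522434 331.82978013  48.36186517] 2.45 [-0.0004  0.0036  0.0008 -0.0026]
[391.6244163  331.89378274  48.43936492] 2.5 [ 0.0004 -0.0059  0.0022 -0.0026]
[391.75414897 331.97484378  48.63729824] 2.55 [ 0.0005 -0.0039  0.0012 -0.0029]
[391.81621982 332.0524697   48.76227917] 2.6 [ 0.0003 -0.0037 -0.0001 -0.0015]
[391.85765898 332.10730616  48.79958406] 2.65 [ 0.0003 -0.0004  0.0022  0.0005]
[391.85180767 332.06167069  48.81637446] 2.7 [-0.0004  0.0008 -0.0007  0.0021]
-0.0014 -0.0036 0.0165 0.0008 -0.0006 -0
```

Call:
arm_command(plan="-0.0014 -0.0036 0.0085 0.0008 -0.0006 0; 0 0 0.0085 0 0 0; 0 0 0 0 0 0; 0 0 0 0 0 0")

```text
time_s: 3.15
ee_pos: [390.0, 331.2, 39.7]
tool_rot: [-0.0, 0.649, 0.76, -0.0]
contact_force: [-0.2, 0.6, -0.1]
finger_gap: 0.495
```

Run:
```python
from h import *
s,p,M=st(); print(p,s['time_s'],s['contact_force'])
plan((390.2,331.1,40.5),down(9),n=1)
snap('wrist','w2')
```

```text
[389.98861569 331.16997783  39.68595193] 3.15 [-0.22881817  0.55677215 -0.10940681]
-0.0002 0.0004 -0.0016 -0.0001 0 0
```

View pics/w2.png

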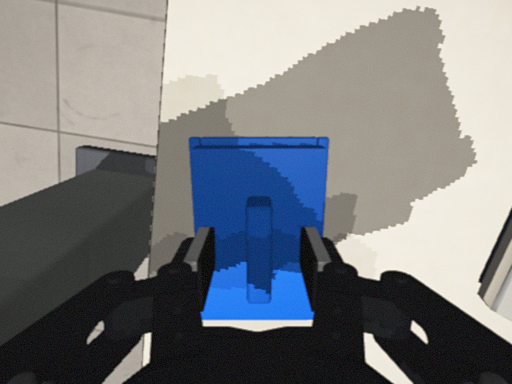

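Call:
arm_command(plan="0 0 -0.0016 0 0 0; 0 0 0 0 0 0; 0 0 0 0 0 0; 0 0 0 0 0 0; 0 0 0 0 0 0; 0 0 0 0 0 0", jaw=0, squeeze=70)

```text
time_s: 3.8
ee_pos: [390.2, 331.2, 40.8]
tool_rot: [-0.0, 0.649, 0.76, 0.0]
contact_force: [-0.1, 0.2, -0.0]
finger_gap: 0.121
```

Run:
```python
from h import *
s,p,M=st(); print(p,M[:,1],s['time_s'],s['contact_force'],s['finger_gap']*85)
plan((390.2,331.1,150),down(9),step=30)
```

```text
[390.23248011 331.19225691  40.83606642] [9.87690564e-01 1.56420363e-01 1.37436534e-04] 3.8 [-0.13303382  0.15547669 -0.03997888] 10.324460439418829
-0 -0 -0.0546 0 -0 -0; -0 -0 -0.0546 0 -0 -0; -0 -0 -0.0546 0 -0 -0; -0 -0 -0.0546 0 -0 -0
```

Call:
arm_command(plan="0 0 -0.05 0 0 0; 0 0 -0.06 0 0 0; 0 0 -0.07 0 0 0; 0 0 -0.07 0 0 0; 0 0 -0.05 0 0 0; 0 0 0 0 0 0; 0 0 0 0 0 0")

```text
time_s: 4.5
ee_pos: [388.2, 329.6, 193.4]
tool_rot: [-0.0, 0.65, 0.76, -0.004]
contact_force: [-0.1, 0.6, -1.2]
finger_gap: 0.117
```

Run:
```python
from h import *
s,p,M=st(); print(p,M[:,1],s['time_s'],s['contact_force'],s['finger_gap']*85)
plan((465,-100,200),down(-11.5),step=30)
```

```text
[388.16055827 329.57979082 193.39694268] [ 0.98770784  0.15619028 -0.00614938] 4.5 [-0.12628274  0.62676206 -1.15162641] 9.976144246319693
-0.0582 0.0012 -0.0006 -0.0001 0.0001 0.0038; -0.0581 0.0026 -0.0007 -0.0001 0.0001 0.0038; -0.0581 0.0039 -0.0007 -0.0001 0.0001 0.0038; -0.0579 0.0053 -0.0007 -0.0001 0.0001 0.0038; -0.0578 0.0067 -0.0007 -0.0001 0.0001 0.0038; -0.0576 0.0081 -0.0007 -0.0001 0.0001 0.0038; -0.0574 0.0094 -0.0008 -0.0001 0.0001 0.0038; -0.0572 0.0108 -0.0008 -0.0001 0.0001 0.0038; -0.0569 0.0122 -0.0008 -0.0001 0.0001 0.0038; -0.0566 0.0135 -0.0008 -0.0001 0.0001 0.0038
-0.0563 0.0149 -0.0008 -0.0001 0.0001 0.0038; -0.0559 0.0162 -0.0008 -0.0001 0.0001 0.0038; -0.0555 0.0175 -0.0008 -0.0001 0.0001 0.0038; -0.055 0.0189 -0.0009 -0.0001 0.0001 0.0038; -0.0546 0.0202 -0.0009 -0.0001 0.0001 0.0038
```

Force -1.2 N: tray is carried.

Call:
arm_command(plan="-0.058 0.001 0 0 0 0.0038; -0.058 0.0025 0 0 0 0.0038; -0.058 0.004 0 0 0 0.0038; -0.058 0.0055 0 0 0 0.0038; -0.058 0.0067 0 0 0 0.0038; -0.0575 0.008 0 0 0 0.0038; -0.0575 0.0095 0 0 0 0.0038; -0.057 0.011 0 0 0 0.0038; -0.057 0.012 0 0 0 0.0038; -0.0565 0.0135 0 0 0 0.0038")

```text
time_s: 5.5
ee_pos: [428.9, 35.0, 178.3]
tool_rot: [-0.005, 0.734, 0.679, -0.018]
contact_force: [1.2, -1.3, -1.1]
finger_gap: 0.12
```

Call:
arm_command(plan="-0.0563 0.015 0 0 0 0.0038; -0.056 0.0162 0 0 0 0.0038; -0.0555 0.0175 0 0 0 0.0038; -0.055 0.019 0 0 0 0.0038; -0.035 0.015 0 0 0 0.0038; 0 0 0 0 0 0; 0 0 0 0 0 0")

```text
time_s: 6.2
ee_pos: [445.4, -107.5, 168.9]
tool_rot: [-0.009, 0.778, 0.628, -0.028]
contact_force: [-0.8, 1.1, -1.1]
finger_gap: 0.116
```

Run:
```python
from h import *
snap('wrist','w3')
s,p,M=st(); print(p,M[:,1],s['time_s'],s['contact_force'],s['finger_gap']*85,s['joints'])
```

```text
[ 445.30175167 -107.44387145  168.98641367] [ 0.97633687 -0.21056613 -0.04927705] 6.25 [-0.52951979  0.05493289 -1.2390738 ] 9.975813036766532 [-0.37733613  0.26063525  0.66598218  1.8589441  -0.13790079  1.12726537
  0.12664373]
```

View pics/w3.png

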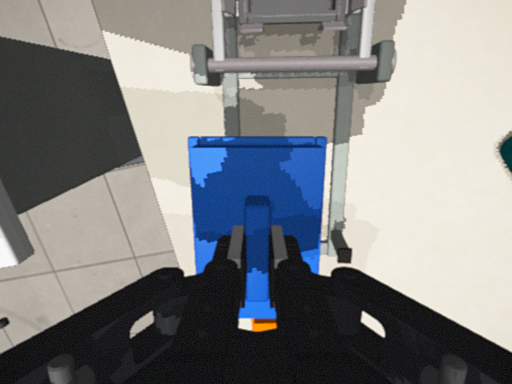

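Run:
```python
from h import *
plan((478,-45,300),down(-11.5),step=30)
```

```text
0.0255 0.0049 -0.0536 -0.0016 0.001 -0.0003; 0.0258 0.0055 -0.0533 -0.0016 0.001 -0.0003; 0.0261 0.0061 -0.0531 -0.0016 0.001 -0.0003; 0.0264 0.0067 -0.0529 -0.0016 0.001 -0.0003; 0.0268 0.0073 -0.0527 -0.0016 0.001 -0.0003
```

Call:
arm_command(plan="0.0255 0.005 -0.0535 -0.0016 0.001 -0.0003; 0.026 0.0055 -0.0535 -0.0016 0.001 -0.0003; 0.026 0.006 -0.053 -0.0016 0.001 -0.0003; 0.0265 0.0067 -0.053 -0.0016 0.001 -0.0003; 0.027 0.0073 -0.0527 -0.0016 0.001 -0.0003; 0 0 0 0 0 0; 0 0 0 0 0 0")

```text
time_s: 6.95
ee_pos: [474.6, -30.0, 299.5]
tool_rot: [-0.006, 0.768, 0.64, -0.002]
contact_force: [-1.0, -1.2, -2.2]
finger_gap: 0.123
```

Run:
```python
from h import *
snap('wrist','w4')
s,p,M=st(); print(p,M[:,1],s['time_s'],s['contact_force'],s['finger_gap']*85,s['joints'])
im,d,P=cloud('w4')
cv2.imwrite('pics/w4b.png',cv2.resize(im[0:200,130:400],None,fx=2.96,fy=2.96,interpolation=cv2.INTER_CUBIC)[...,::-1])
```

```text
[474.77342732 -29.67759884 299.44208346] [ 0.98343509 -0.18092205 -0.01107445] 7.0 [-0.02339191  1.45016722 -1.29791762] 10.303262558666958 [-0.5113066   0.15411284  0.62848666  1.6273466  -0.09752409  1.40078246
 -0.05289009]
```

View pics/w4b.png

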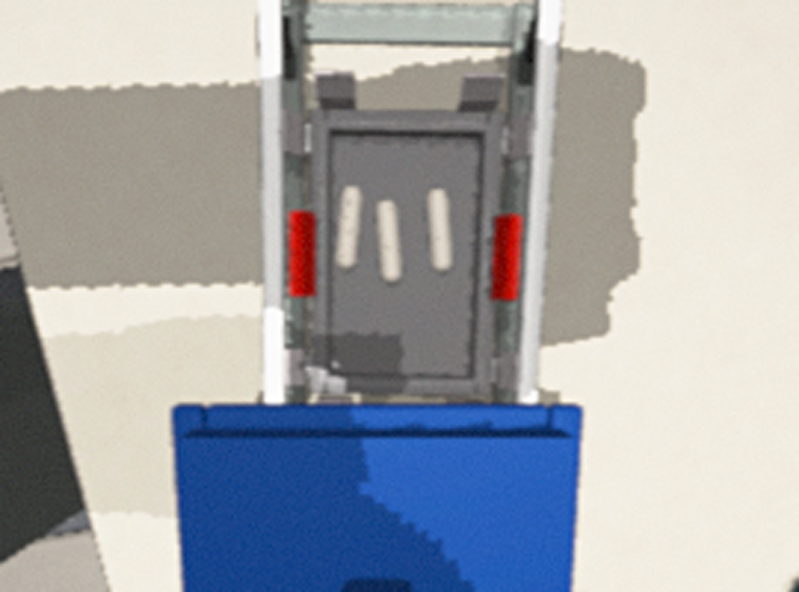

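Run:
```python
from h import *
im,d,P=cloud('w4')
z=np.load('pics/w4.npz');fx,fy,cx,cy=z['k'];C=z['pose']
def ray(x,y,h):
    u,v=130+(x+.5)/2.96-.5,(y+.5)/2.96-.5
    w=C[:3,:3]@np.array([(u-cx)/fx,(v-cy)/fy,1]);return C[:3,3]+w*(h-C[2,3])/w[2]
for x,y in [(315,112),(503,112),(313,392),(492,392),(332,132),(484,134),(330,378),(473,378)]: print(ray(x,y,55)[:2].round(1))
r=im.astype(int);m=(r[...,0]>140)&(r[...,1]<60)&(d>0);m[150:]=0
n,l,stt,c=cv2.connectedComponentsWithStats(m.astype(np.uint8))
cs=[]
for i in range(1,n):
    if stt[i,4]>100:
        q=P[l==i]; top=q[q[:,2]>np.percentile(q[:,2],90)-4]; b=cv2.minAreaRect(top[:,:2].astype(np.float32)); print(stt[i],top.mean(0),b); cs.append(np.array(b[0]))
print((cs[0]+cs[1])/2, cs[0]-cs[1])
# rails: bright white pixels in the upper part
m=(d>0)&(P[...,2]>50)&(P[...,2]<68)&(r.min(-1)>150); 
for lo,hi in((215,228),(300,322)):
    mm=m.copy();mm[:,:lo]=0;mm[:,hi:]=0;mm[135:]=0
    q=P[mm]; a=cv2.fitLine(q[:,:2].astype(np.float32),cv2.DIST_HUBER,0,.01,.01).ravel(); print(mm.sum(),a,np.degrees(np.arctan2(a[1],a[0])))
```

```text
[474.  110.8]
[542.4  98.1]
[452.9  10.5]
[523.4  -2.4]
[478.9 103. ]
[534.4  92. ]
[460.7  14.7]
[516.8   4.5]
[228  71   5  29 134] [459.29526876  61.66020642  72.83979635] ((459.2979736328125, 62.07459259033203), (28.951602935791016, 3.408966064453125), 78.31565856933594)
[300  73   6  28 111] [534.93217158  46.49748434  73.07239241] ((534.9375610351562, 46.5243034362793), (27.80208396911621, 2.7829723358154297), 78.0214614868164)
[497.11776733  54.29944801] [-75.6395874   15.55028915]
963 [1.9639371e-01 9.8052514e-01 4.5212537e+02 8.4228279e+01] 78.67384
852 [1.9811785e-01 9.8017818e-01 5.5033545e+02 6.5671135e+01] 78.573074
```

Run:
```python
from h import *
s,p,M=st();print(p)
plan((497.5,54.2,150),down(-11.5),step=25)
```

```text
[474.77342732 -29.67759884 299.44208346]
0.0245 0.0025 0.0428 -0.0003 -0.0001 0.0004; 0.0246 0.0024 0.0428 -0.0003 -0.0001 0.0004; 0.0246 0.0023 0.0428 -0.0003 -0.0001 0.0004; 0.0246 0.0021 0.0428 -0.0003 -0.0001 0.0004; 0.0247 0.002 0.0427 -0.0003 -0.0001 0.0004; 0.0247 0.0019 0.0427 -0.0003 -0.0001 0.0004; 0.0247 0.0017 0.0427 -0.0003 -0.0001 0.0004
```

Call:
arm_command(plan="0.0245 0.0025 0.0428 -0.0003 0 0.0004; 0.0246 0.0024 0.0428 -0.0003 0 0.0004; 0.0246 0.0023 0.0428 -0.0003 0 0.0004; 0.0246 0.002 0.0428 -0.0003 0 0.0004; 0.0247 0.002 0.0427 -0.0003 0 0.0004; 0.0247 0.002 0.0427 -0.0003 0 0.0004; 0.02 0.0017 0.034 0 0 0; 0 0 0 0 0 0; 0 0 0 0 0 0")

```text
time_s: 7.9
ee_pos: [486.1, 50.1, 138.0]
tool_rot: [-0.006, 0.775, 0.631, -0.009]
contact_force: [-0.5, 0.2, -0.7]
finger_gap: 0.12
```

Run:
```python
from h import *
s,p,M=st();print(p,M[:,1],M[:,2],s['contact_force'])
plan((497.5,54.2,130),down(-11.5),step=25)
```

```text
[486.12332368  50.06817384 137.95969649] [ 0.97907173 -0.20244564 -0.02083994] [-0.02156645 -0.00138323 -0.99976646] [-0.52414932  0.1564592  -0.66191518]
0.0128 0.0209 0.0154 -0.0033 0.0009 -0.0005
```

Call:
arm_command(plan="0.0128 0.021 -0.01 -0.0033 0.0009 -0.0005; 0 0 0 0 0 0; 0 0 0 0 0 0; 0 0 0 0 0 0")

```text
time_s: 8.3
ee_pos: [500.2, 52.1, 145.8]
tool_rot: [0.002, 0.775, 0.631, 0.003]
contact_force: [0.5, 0.1, -0.2]
finger_gap: 0.115
```

Run:
```python
from h import *
s,p,M=st();print(p,M[:,1],M[:,2],s['contact_force'])
plan((497.5,54.2,130),down(-11.5),step=25)
```

```text
[500.20283368  52.14918546 145.76610606] [ 0.97927214 -0.20245592  0.00613783] [ 6.31774291e-03  2.42455409e-04 -9.99980013e-01] [ 0.53652941  0.14971921 -0.23642286]
0.0029 -0.0063 0.0315 0.001 -0.0002 -0.0005
```

Call:
arm_command(plan="0.003 -0.0055 0.01 0.001 0 -0.0005; 0 0 0 0 0 0; 0 0 0 0 0 0")

```text
time_s: 8.6
ee_pos: [498.0, 53.9, 141.2]
tool_rot: [-0.0, 0.775, 0.632, 0.001]
contact_force: [-0.2, 0.0, -1.2]
finger_gap: 0.116
```

Run:
```python
from h import *
s,p,M=st();print(p,M[:,1],M[:,2],s['contact_force'])
plan((497.5,54.2,130),down(-11.5),step=25)
```

```text
[497.99213048  53.85527518 141.15586252] [ 9.79804819e-01 -1.99955228e-01  6.51344196e-04] [ 0.00108694  0.00206869 -0.99999727] [-0.15528976  0.0185293  -1.24863648]
0.0004 -0.0011 0.0223 0.0001 -0.0004 -0.0001
```

Call:
arm_command(plan="0.0004 -0.001 0.011 0.0001 -0.0004 0; 0 0 0.011 0 0 0; 0 0 0.011 0 0 0; 0 0 0 0 0 0; 0 0 0 0 0 0")

```text
time_s: 9.1
ee_pos: [496.8, 54.2, 122.4]
tool_rot: [-0.0, 0.775, 0.633, -0.001]
contact_force: [-0.3, -0.6, -1.3]
finger_gap: 0.119
```

Run:
```python
from h import *
s,p,M=st();print(p,M[:,1],M[:,2],s['contact_force'])
plan((497.5,54.2,110),down(-11.5),step=25)
snap('side','s1')
im,d,P=cloud('s1')
cv2.imwrite('pics/s1b.png',cv2.resize(im[150:280,160:290],None,fx=4.5,fy=4.5,interpolation=cv2.INTER_CUBIC)[...,::-1])
```

```text
[496.78127659  54.21866471 122.37392558] [ 0.97983631 -0.19979423 -0.0017518 ] [-1.97650416e-03 -9.25231118e-04 -9.99997619e-01] [-0.27101561 -0.55233417 -1.30169313]
0.0003 0.0015 0.0247 -0.0003 0.0002 -0.0001
```

View pics/s1b.png

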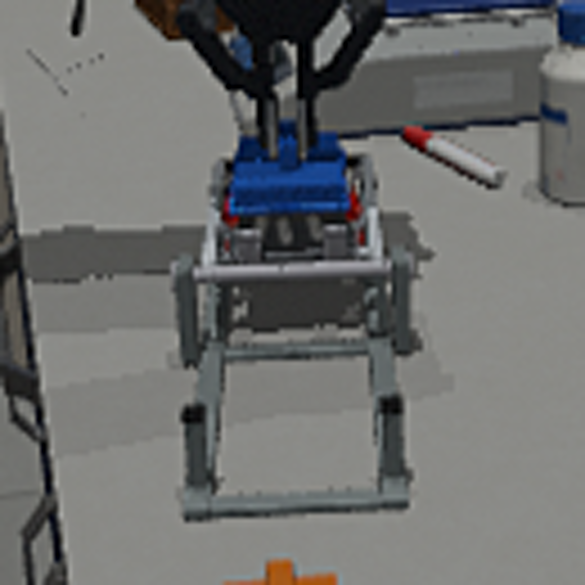

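The blue tray (about 285,180 in the crop) hovers squarely between the red catches. Descending.

Call:
arm_command(plan="0.0003 0.0015 0.009 -0.0003 0.0002 0; 0 0 0.009 0 0 0; 0 0 0.006 0 0 0; 0 0 0 0 0 0")

```text
time_s: 9.55
ee_pos: [497.8, 54.3, 109.6]
tool_rot: [0.0, 0.775, 0.633, 0.0]
contact_force: [0.5, -0.0, -0.7]
finger_gap: 0.118
```

Run:
```python
from h import *
s,p,M=st();print(p,M[:,1],M[:,2],s['contact_force'])
plan((497.5,54.2,100),down(-11.5),step=25)
```

```text
[497.75794448  54.26380952 109.61135511] [ 9.79853110e-01 -1.99718392e-01  6.67674545e-04] [ 7.26226664e-04  2.19915164e-04 -9.99999712e-01] [ 0.52910974 -0.02510874 -0.71349051]
-0.0002 -0.0005 0.0192 0.0001 -0.0001 -0.0001
```

Call:
arm_command(plan="0 0 0.008 0 0 0; 0 0 0.008 0 0 0; 0 0 0.005 0 0 0; 0 0 0.002 0 0 0")

```text
time_s: 9.95
ee_pos: [498.4, 54.5, 98.1]
tool_rot: [0.0, 0.774, 0.633, 0.001]
contact_force: [-0.2, 0.0, 1.0]
finger_gap: 0.118
```

Run:
```python
from h import *
s,p,M=st();print(p,M[:,1],M[:,2],s['contact_force'])
```

```text
[498.38221218  54.5033643   98.13991244] [ 0.97989308 -0.19951493  0.00182728] [ 0.00207071  0.00101146 -0.99999734] [-0.23877523  0.03919052  1.0358022 ]
```

Call:
arm_command(plan="0 0 0.006 0 0 0; 0 0 0.006 0 0 0; 0 0 0.006 0 0 0")

```text
time_s: 10.25
ee_pos: [498.8, 54.5, 95.7]
tool_rot: [-0.002, 0.774, 0.633, 0.002]
contact_force: [-8.1, -0.2, 24.8]
finger_gap: 0.118
```

Run:
```python
from h import *
s,p,M=st();print(p,M[:,1],M[:,2],s['contact_force'],s['finger_gap'])
```

```text
[498.77070682  54.4718679   95.65566017] [ 9.79945463e-01 -1.99265875e-01 -3.69414165e-05] [ 9.58650568e-04  4.89981654e-03 -9.99987536e-01] [-8.14409486 -0.2272395  24.81725476] 0.11770688544763734
```

Call:
arm_command(plan="0 0 0.006 0 0 0; 0 0 0.007 0 0 0")

```text
time_s: 10.45
ee_pos: [498.8, 54.4, 95.6]
tool_rot: [-0.003, 0.774, 0.633, 0.003]
contact_force: [-10.3, 0.1, 28.6]
finger_gap: 0.116
```

Run:
```python
from h import *
s,p,M=st();print(p,M[:,1],M[:,2],s['contact_force'],s['finger_gap'])
snap('side','s2');snap('wrist','w5')
im,d,P=cloud('s2')
a=cv2.resize(im[170:250,190:260],None,fx=7,fy=7,interpolation=cv2.INTER_CUBIC)
cv2.imwrite('pics/s2b.png',a[...,::-1])
```

```text
[498.78825806  54.42407007  95.61009965] [ 0.97996932 -0.19914127 -0.00169735] [ 9.47512406e-05  8.98926939e-03 -9.99959591e-01] [-10.34893364   0.07418264  28.5700526 ] 0.11574556007829268
```

View pics/s2b.png

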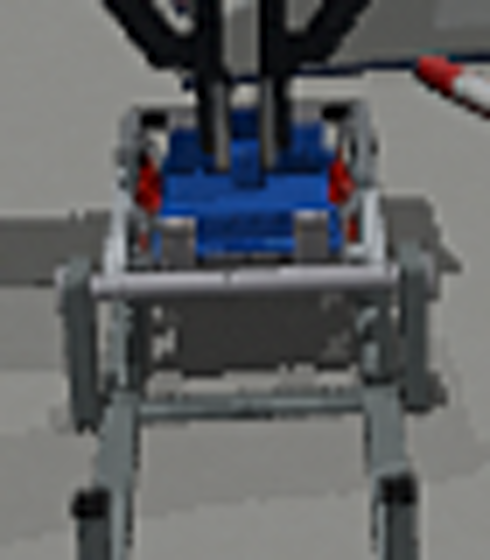

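View pics/w5.png

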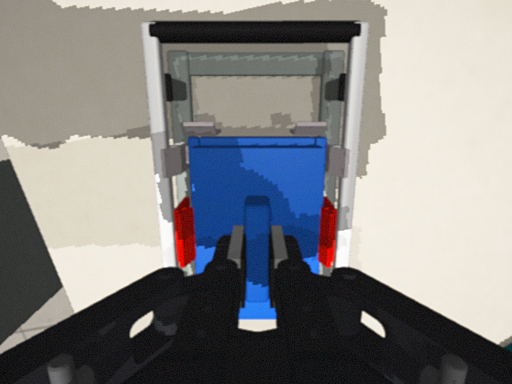

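Call:
arm_command(plan="0 -0.001 0 0 0 0; 0 0 0 0 0 0; 0 0 0 0 0 0; 0 0 -0.02 0 0 0; 0 0 -0.04 0 0 0; 0 0 -0.06 0 0 0; 0 0 -0.06 0 0 0; 0 0 0 0 0 0; 0 0 0 0 0 0", jaw=35)

```text
time_s: 11.45
ee_pos: [498.1, 53.1, 189.3]
tool_rot: [-0.003, 0.775, 0.632, 0.002]
contact_force: [-1.0, 0.0, 0.4]
finger_gap: 0.349
```

Run:
```python
from h import *
snap('wrist','w6'); s,p,M=st();print(p,M[:,1],M[:,2],s['contact_force'],s['finger_gap'])
im,d,P=cloud('w6')
hsv=cv2.cvtColor(im,cv2.COLOR_RGB2HSV)
m=(hsv[...,0]>105)&(hsv[...,0]<130)&(hsv[...,1]>120)&(d>0)
m[330:]=0;m[:,:170]=0;m[:,350:]=0
Q=P[m]; F=Q[(Q[:,2]>60)&(Q[:,2]<80)]; A=np.c_[F[:,:2]-[498,54],np.ones(len(F))]
c=np.linalg.lstsq(A,F[:,2],rcond=None)[0]; res=F[:,2]-A@c; print('back plane',c,res.std(),len(F))
print(cv2.minAreaRect(F[:,:2].astype(np.float32)))
T=Q[Q[:,2]>83]; print(len(T),T.mean(0),cv2.minAreaRect(T[:,:2].astype(np.float32)))
r=im.astype(int);m=(r[...,0]>140)&(r[...,1]<60)&(d>0)
n,l,stt,c=cv2.connectedComponentsWithStats(m.astype(np.uint8))
for i in range(1,n):
    if stt[i,4]>100:
        q=P[l==i]; top=q[q[:,2]>68]; print(stt[i],top.mean(0),cv2.minAreaRect(top[:,:2].astype(np.float32)))
cv2.imwrite('pics/w6b.png',cv2.resize(im[60:330,120:400],None,fx=2.2,fy=2.2,interpolation=cv2.INTER_CUBIC)[...,::-1])
```

```text
[498.54224502  53.03647229 189.50977225] [ 0.97972885 -0.20032541 -0.00105343] [ 4.01825855e-04  7.22364156e-03 -9.99973828e-01] [1.03076566 0.0581479  0.10251668] 0.3528074836173161
back plane [-6.46999865e-03 -2.00528385e-02  7.16108490e+01] 2.661788533956623 8173
((503.05303955078125, 78.9692153930664), (157.64462280273438, 71.46846008300781), 78.45223236083984)
1143 [499.1832432   56.93848959 106.23034501] ((499.3496398925781, 58.849029541015625), (47.85689926147461, 46.0871467590332), 34.0097770690918)
[206 170   7  38 181] [459.68948183  62.73977001  72.66667989] ((459.21240234375, 62.20582962036133), (30.064451217651367, 4.587099552154541), 79.24687957763672)
[298 171  11  37 274] [533.76465466  45.28862025  71.87331702] ((533.9638671875, 46.95477294921875), (28.667442321777344, 7.123753547668457), 73.42776489257812)
```

View pics/w6b.png

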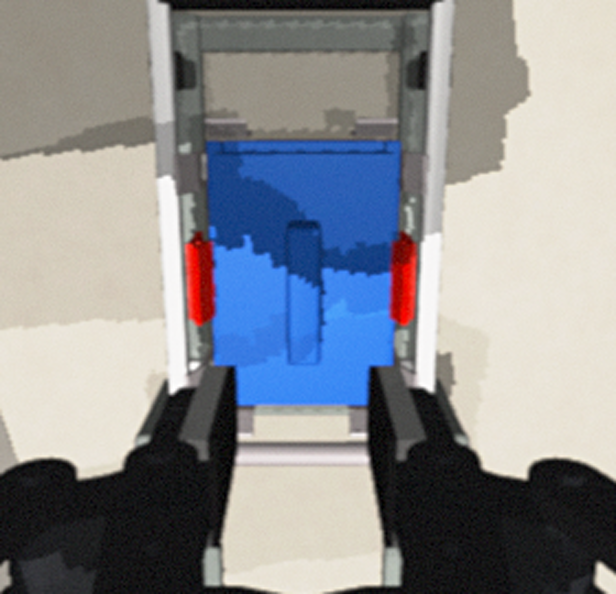

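Run:
```python
from h import *
im,d,P=cloud('w6')
hsv=cv2.cvtColor(im,cv2.COLOR_RGB2HSV)
b=(hsv[...,0]>105)&(hsv[...,0]<130)&(hsv[...,1]>120)&(d>0)
yd=np.array([np.cos(np.radians(78.5)),np.sin(np.radians(78.5))]);xd=np.array([yd[1],-yd[0]])
rel=P[...,:2]-[497.5,54.2]; X=rel@xd;Y=rel@yd
for lo,hi in((-27,-10),(10,27)):
  for y0,y1 in((-40,-25),(-25,-10),(-10,10),(10,25),(25,40)):
    m=b&(X>lo)&(X<hi)&(Y>y0)&(Y<y1); 
    if m.sum()>20: print(lo,y0,m.sum(),np.median(P[m][:,2]).round(2))
m=b&(abs(X)<5)&(abs(Y)<22);print('rib',np.median(P[m][:,2]))
m=b&(P[...,2]>55)&(P[...,2]<75)&(abs(X)<45)&(abs(Y)<60);print(np.percentile(X[m],[1,99]),np.percentile(Y[m],[1,99]))
# handle
m=(d>0)&(im.max(-1)<60)&(abs(Y-102)<15)&(abs(X)<46)&(P[...,2]>45);print('bar',m.sum(),X[m].mean(),Y[m].min(),Y[m].max(),Y[m].mean(),np.percentile(P[m][:,2],[10,50,90]))
for t in[np.array([0,102])]: print([497.5,54.2]+xd*t[0]+yd*t[1])
```

```text
-27 -40 311 72.2
-27 -25 350 72.18
-27 -10 539 72.21
-27 10 473 72.32
-27 25 404 72.15
10 -40 314 72.1
10 -25 335 72.22
10 -10 552 72.27
10 10 488 72.3
10 25 399 72.18
rib 90.11850723827095
[-33.98405534  35.35337704] [-46.42446648  51.60958674]
bar 1537 -0.31736476962477794 97.30664648577894 105.99975775942985 101.45658436486698 [58.20056487 60.19453262 61.39059955]
[517.83552931 154.15231987]
```

Run:
```python
from h import *
s,p,M=st();print(p,s['joints'])
plan((517.8,154.1,150),down(78.5))
```

```text
[498.54224502  53.03647229 189.50977225] [-0.59332084  0.28195235  0.5658919   1.76051571 -0.17237812  1.14616289
 -0.17570301]
0.0171 -0.0002 0.0067 0.0001 -0.0001 -0.0208; 0.017 0.002 0.0067 0.0001 -0.0001 -0.0208; 0.0166 0.0042 0.0067 0.0001 -0.0001 -0.0208; 0.0159 0.0064 0.0067 0.0001 -0.0001 -0.0208; 0.0149 0.0084 0.0067 0.0001 -0.0001 -0.0208; 0.0137 0.0103 0.0067 0.0001 -0.0001 -0.0208; 0.0123 0.012 0.0066 0.0001 -0.0001 -0.0208; 0.0106 0.0135 0.0066 0.0001 -0.0001 -0.0208; 0.0087 0.0147 0.0066 0.0001 -0.0001 -0.0208; 0.0068 0.0158 0.0066 0.0001 -0.0001 -0.0208
0.0046 0.0165 0.0066 0.0001 -0.0001 -0.0208; 0.0024 0.017 0.0066 0.0001 -0.0001 -0.0208
```

Call:
arm_command(plan="0.017 0 0.0067 0 0 -0.0208; 0.017 0.002 0.0067 0 0 -0.0208; 0.0166 0.004 0.0067 0 0 -0.0208; 0.016 0.0064 0.0067 0 0 -0.0208; 0.015 0.0084 0.0067 0 0 -0.0208; 0.0137 0.0103 0.0067 0 0 -0.0208; 0.0123 0.012 0.0066 0 0 -0.0208; 0.0106 0.0135 0.0066 0 0 -0.0208; 0.0087 0.0147 0.0066 0 0 -0.0208; 0.0068 0.016 0.0066 0 0 -0.0208", jaw=35)

```text
time_s: 12.5
ee_pos: [505.3, 137.1, 142.8]
tool_rot: [-0.011, 0.207, 0.978, -0.003]
contact_force: [1.0, -0.9, -0.1]
finger_gap: 0.35
```

Call:
arm_command(plan="0.0046 0.0165 0.0066 0 0 -0.0208; 0.0024 0.017 0.0066 0 0 -0.0208; 0 0 0 0 0 0; 0 0 0 0 0 0")

```text
time_s: 12.9
ee_pos: [503.7, 154.7, 130.0]
tool_rot: [-0.017, 0.073, 0.997, -0.004]
contact_force: [0.1, -0.2, -0.5]
finger_gap: 0.351
```

Run:
```python
from h import *
s,p,M=st();print(p,M[:,1],M[:,2],s['joints'])
plan((517.8,154.1,120),down(78.5))
```

```text
[503.7128709  154.73292867 129.96397658] [ 0.14464498  0.98943726 -0.00957785] [-0.03412387 -0.00468581 -0.99940663] [-0.48566419  0.39187255  0.20823294  1.72747139 -0.09640895  1.06602228
  1.18218695]
-0.0287 0.003 0.019 -0.0017 -0.0052 0.0088
```

Call:
arm_command(plan="-0.0145 0.0015 0.005 -0.0008 -0.0026 0.0044; -0.0145 0.0015 0.005 -0.0008 -0.0026 0.0044; 0 0 0 0 0 0; 0 0 0 0 0 0")

```text
time_s: 13.3
ee_pos: [519.2, 151.4, 123.5]
tool_rot: [0.001, 0.106, 0.994, -0.001]
contact_force: [-0.2, -0.1, -0.1]
finger_gap: 0.35
```

Run:
```python
from h import *
s,p,M=st();print(p,M[:,1],M[:,2])
plan((517.8,154.1,90),down(78.5),n=2)
```

```text
[519.22851784 151.39326503 123.54998654] [ 0.21156437  0.97736262 -0.00167905] [ 0.00187049 -0.00212282 -0.999996  ]
0.002 0.0024 0.0335 -0.0001 0.0002 -0.001; 0.002 0.0024 0.0335 -0.0001 0.0002 -0.001
```

Call:
arm_command(plan="0.004 0.0048 0.011 0 0.0003 -0.002; 0 0 0.011 0 0 0; 0 0 0.011 0 0 0; 0 0 0.011 0 0 0; 0 0 0 0 0 0; 0 0 0 0 0 0")

```text
time_s: 13.9
ee_pos: [517.2, 154.3, 99.4]
tool_rot: [-0.0, 0.1, 0.995, -0.001]
contact_force: [-0.2, 0.0, 1.0]
finger_gap: 0.352
```

Run:
```python
from h import *
snap('wrist','w7')
s,p,M=st();print(p,M[:,1],M[:,2])
plan((517.8,154.1,57),down(78.5),n=3)
```

```text
[517.11551058 154.2496731   99.37686402] [ 0.19877697  0.98004264 -0.00203663] [-0.00110012 -0.00185497 -0.99999767]
-0.0005 0.0001 0.0283 -0.0001 -0 0; -0.0005 0 0.0283 -0.0001 -0 0; -0.0005 0 0.0283 -0.0001 -0 0
```

View pics/w7.png

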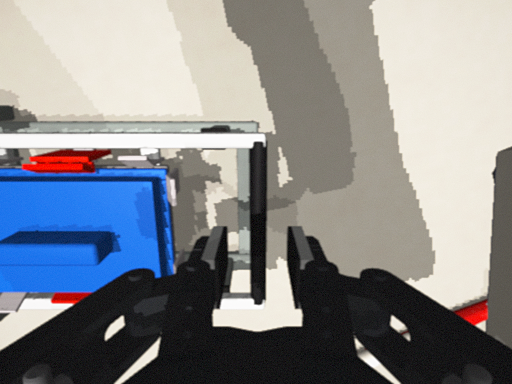

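Call:
arm_command(plan="-0.0005 0 0.014 0 0 0; -0.0005 0 0.014 0 0 0; 0 0 0.014 0 0 0; 0 0 0.014 0 0 0; 0 0 0.014 0 0 0; 0 0 0.01 0 0 0; 0 0 0 0 0 0; 0 0 0 0 0 0")

```text
time_s: 14.75
ee_pos: [517.5, 153.9, 55.4]
tool_rot: [-0.001, 0.1, 0.995, -0.001]
contact_force: [0.6, 0.6, 0.8]
finger_gap: 0.351
```

Run:
```python
from h import *
s,p,M=st();print(p,M[:,1],M[:,2],s['contact_force'])
plan((517.8,154.1,57),down(78.5),n=1)
```

```text
[517.5143377  153.91101522  55.40598313] [ 0.19887444  0.9800219  -0.00245417] [-0.0016298  -0.00217346 -0.99999631] [0.63543201 0.5867621  0.76105077]
-0.0005 0.0005 -0.0032 -0.0004 -0.0002 0.0001
```

Call:
arm_command(plan="0 0 -0.003 0 0 0; 0 0 0 0 0 0; 0 0 0 0 0 0; 0 0 0 0 0 0; 0 0 0 0 0 0", jaw=0, squeeze=35)

```text
time_s: 15.25
ee_pos: [517.8, 154.6, 57.4]
tool_rot: [-0.0, 0.1, 0.995, -0.001]
contact_force: [0.0, 0.5, -0.8]
finger_gap: 0.101
```

```bash
cat >> h.py <<'E'
yd=np.array([np.cos(np.radians(78.5)),np.sin(np.radians(78.5)),0]);xd=np.array([yd[1],-yd[0],0])
AX=np.array([497.5,54.2,0])-78*yd+np.array([0,0,57.])   # axle at tcp height offset (bar at tcp z-2)
def arc(dth,n,settle=None):
    s,p,M=st(); r=p-AX; Y=r@yd; Z=r[2]; th=np.degrees(np.arctan2(Z,Y)); rad=np.hypot(Y,Z)
    print('th %.1f rad %.1f x %.1f'%(th,rad,r@xd),'F',s['contact_force'].round(1),'gap',round(s['finger_gap']*85,1),'t',s['time_s'],'y',M[:,1].round(3),'z',M[:,2].round(3))
    rv=np.degrees(R.from_matrix(M.T@down(78.5)).as_rotvec())
    prev=p
    rows=[]
    for i in range(1,n+1):
        a=np.radians(th+dth*i); R_=rad+(180-rad)*min(1,i/3)
        t=AX+R_*(np.cos(a)*yd+np.array([0,0,np.sin(a)]))+xd*(r@xd)*(1-i/n)
        rows.append(' '.join(f'{x:.4f}'.rstrip('0').rstrip('.') for x in np.r_[down(78.5).T@(t-prev)/500,rv/360/n])); prev=t
    print('; '.join(rows))
E
python3 -c "
from h import *
arc(3,10)"
```

```text
th 0.1 rad 180.4 x -0.1 F [ 0.   0.5 -0.8] gap 8.6 t 15.25 y [ 0.198  0.98  -0.001] z [-0.    -0.001 -1.   ]
-0 -0.0008 -0.0189 -0 -0 0; -0 -0.0018 -0.0188 -0 -0 0; -0 -0.0028 -0.0187 -0 -0 0; -0 -0.0035 -0.0185 -0 -0 0; -0 -0.0044 -0.0183 -0 -0 0; -0 -0.0054 -0.0181 -0 -0 0; -0 -0.0063 -0.0178 -0 -0 0; -0 -0.0073 -0.0174 -0 -0 0; -0 -0.0082 -0.017 -0 -0 0; -0 -0.009 -0.0165 -0 -0 0
```

Call:
arm_command(plan="0 -0.0008 -0.019 0 0 0; 0 -0.0018 -0.019 0 0 0; 0 -0.0028 -0.0187 0 0 0; 0 -0.0035 -0.0185 0 0 0; 0 -0.0044 -0.0183 0 0 0")

```text
time_s: 15.75
ee_pos: [516.5, 148.1, 106.9]
tool_rot: [-0.0, 0.1, 0.995, -0.0]
contact_force: [-0.1, 0.3, -3.3]
finger_gap: 0.1
```

```bash
python3 -c "
from h import *
arc(3,8)"
```

```text
th 16.0 rad 180.9 x -0.1 F [-0.1  0.3 -3.3] gap 8.5 t 15.75 y [ 0.198  0.98  -0.001] z [-0.    -0.001 -1.   ]
-0 -0.0062 -0.0179 -0 -0 0; -0 -0.0072 -0.0175 -0 -0 0; -0 -0.008 -0.0171 -0 -0 0; -0 -0.0084 -0.0169 -0 -0 0; -0 -0.0093 -0.0164 -0 -0 0; -0 -0.0101 -0.0159 -0 -0 0; -0 -0.0109 -0.0153 -0 -0 0; -0 -0.0117 -0.0147 -0 -0 0
```

Excellent: radius holds and force is 3 N.

Call:
arm_command(plan="0 -0.0062 -0.018 0 0 0; 0 -0.0072 -0.0175 0 0 0; 0 -0.008 -0.017 0 0 0; 0 -0.0084 -0.017 0 0 0; 0 -0.0093 -0.0164 0 0 0; 0 -0.01 -0.016 0 0 0; 0 -0.011 -0.0153 0 0 0; 0 -0.0117 -0.0147 0 0 0")

```text
time_s: 16.55
ee_pos: [508.9, 110.5, 179.7]
tool_rot: [0.001, 0.1, 0.995, 0.001]
contact_force: [2.0, -0.0, -4.8]
finger_gap: 0.1
```

```bash
python3 -c "
from h import *
arc(3,8)"
```

```text
th 42.2 rad 182.8 x -0.1 F [ 2.  -0.  -4.8] gap 8.5 t 16.55 y [0.198 0.98  0.001] z [ 0.002  0.001 -1.   ]
-0 -0.0145 -0.0125 0 0 0; -0 -0.0151 -0.0117 0 0 0; -0 -0.0156 -0.0108 0 0 0; -0 -0.015 -0.0114 0 0 0; -0 -0.0156 -0.0106 0 0 0; -0 -0.0161 -0.0098 0 0 0; -0 -0.0166 -0.0089 0 0 0; -0 -0.017 -0.0081 0 0 0
```

Call:
arm_command(plan="0 -0.0145 -0.0125 0 0 0; 0 -0.015 -0.0117 0 0 0; 0 -0.0156 -0.0108 0 0 0; 0 -0.015 -0.0114 0 0 0; 0 -0.0156 -0.0106 0 0 0; 0 -0.016 -0.0098 0 0 0; 0 -0.0166 -0.009 0 0 0; 0 -0.017 -0.008 0 0 0")

```text
time_s: 17.35
ee_pos: [496.3, 48.2, 227.8]
tool_rot: [0.003, 0.098, 0.995, 0.005]
contact_force: [0.5, 5.0, 1.7]
finger_gap: 0.098
```

```bash
python3 -c "
from h import *
arc(3,8)
snap('side','s3')
im,d,P=cloud('s3')
cv2.imwrite('pics/s3b.png',cv2.resize(im[90:280,160:290],None,fx=3,fy=3,interpolation=cv2.INTER_CUBIC)[...,::-1])
"
```

```text
th 67.2 rad 185.3 x -0.0 F [0.5 5.  1.7] gap 8.3 t 17.35 y [0.196 0.981 0.01 ] z [ 0.006  0.009 -1.   ]
-0 -0.0193 -0.0037 0.0002 0.0001 0.0001; -0 -0.0193 -0.0027 0.0002 0.0001 0.0001; -0 -0.0192 -0.0016 0.0002 0.0001 0.0001; -0 -0.0184 -0.004 0.0002 0.0001 0.0001; -0 -0.0186 -0.003 0.0002 0.0001 0.0001; -0 -0.0187 -0.0021 0.0002 0.0001 0.0001; -0 -0.0188 -0.0011 0.0002 0.0001 0.0001; -0 -0.0188 -0.0001 0.0002 0.0001 0.0001
```

View pics/s3b.png

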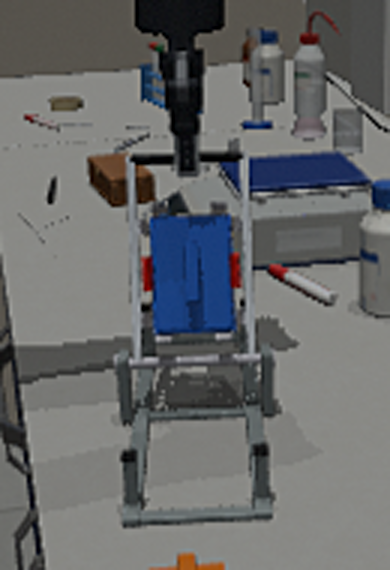

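Call:
arm_command(plan="0 -0.019 -0.0035 0.0002 0 0; 0 -0.019 -0.0025 0.0002 0 0; 0 -0.019 -0.0015 0.0002 0 0; 0 -0.0185 -0.003 0.0002 0 0; 0 -0.0186 -0.003 0.0002 0 0; 0 -0.0187 -0.002 0.0002 0 0; 0 -0.0188 -0.001 0.0002 0 0; 0 -0.0188 0 0.0002 0 0")

```text
time_s: 18.2
ee_pos: [481.0, -27.4, 241.8]
tool_rot: [0.004, 0.097, 0.995, 0.003]
contact_force: [0.8, 1.8, 1.0]
finger_gap: 0.102
```

```bash
python3 -c "
from h import *
arc(3,8)"
```

```text
th 91.6 rad 184.8 x 0.1 F [0.8 1.8 1. ] gap 8.6 t 18.2 y [0.194 0.981 0.008] z [ 0.009  0.006 -1.   ]
0 -0.0191 0.0043 0.0002 0.0002 0.0001; 0 -0.0186 0.0052 0.0002 0.0002 0.0001; 0 -0.0182 0.0062 0.0002 0.0002 0.0001; 0 -0.0184 0.004 0.0002 0.0002 0.0001; 0 -0.0182 0.0049 0.0002 0.0002 0.0001; 0 -0.0179 0.0059 0.0002 0.0002 0.0001; 0 -0.0176 0.0068 0.0002 0.0002 0.0001; 0 -0.0172 0.0077 0.0002 0.0002 0.0001
```

```bash
sed -i 's/\[0,0,57\.\]/[0,0,61.]/' h.py; python3 -c "
from h import *
arc(3,8)"
```

```text
th 91.7 rad 180.8 x 0.1 F [0.8 1.8 1. ] gap 8.6 t 18.2 y [0.194 0.981 0.008] z [ 0.009  0.006 -1.   ]
0 -0.0189 0.0016 0.0002 0.0002 0.0001; 0 -0.0187 0.0026 0.0002 0.0002 0.0001; 0 -0.0185 0.0036 0.0002 0.0002 0.0001; 0 -0.0184 0.004 0.0002 0.0002 0.0001; 0 -0.0182 0.0049 0.0002 0.0002 0.0001; 0 -0.0179 0.0059 0.0002 0.0002 0.0001; 0 -0.0176 0.0068 0.0002 0.0002 0.0001; 0 -0.0172 0.0077 0.0002 0.0002 0.0001
```

Call:
arm_command(plan="0 -0.019 0.0016 0.0002 0.0002 0; 0 -0.0187 0.0026 0.0002 0.0002 0; 0 -0.0185 0.0036 0.0002 0.0002 0; 0 -0.0184 0.004 0.0002 0.0002 0; 0 -0.018 0.005 0.0002 0.0002 0; 0 -0.018 0.006 0.0002 0.0002 0; 0 -0.0176 0.0068 0.0002 0.0002 0; 0 -0.0172 0.0077 0.0002 0.0002 0")

```text
time_s: 19.0
ee_pos: [464.8, -108.2, 219.6]
tool_rot: [-0.003, 0.099, 0.995, -0.003]
contact_force: [2.2, 1.8, 3.8]
finger_gap: 0.099
```

```bash
python3 -c "
from h import *
arc(3,8)"
```

```text
th 118.9 rad 181.2 x 0.3 F [2.2 1.8 3.8] gap 8.4 t 19.0 y [ 0.197  0.98  -0.007] z [-0.006 -0.006 -1.   ]
0.0001 -0.0159 0.0103 -0.0001 -0.0001 0.0001; 0.0001 -0.0153 0.0111 -0.0001 -0.0001 0.0001; 0.0001 -0.0147 0.0119 -0.0001 -0.0001 0.0001; 0.0001 -0.0146 0.012 -0.0001 -0.0001 0.0001; 0.0001 -0.0139 0.0127 -0.0001 -0.0001 0.0001; 0.0001 -0.0132 0.0134 -0.0001 -0.0001 0.0001; 0.0001 -0.0125 0.0141 -0.0001 -0.0001 0.0001; 0.0001 -0.0118 0.0147 -0.0001 -0.0001 0.0001
```

Call:
arm_command(plan="0 -0.016 0.0103 0 0 0; 0 -0.0153 0.011 0 0 0; 0 -0.0147 0.012 0 0 0; 0 -0.0146 0.012 0 0 0; 0 -0.014 0.0127 0 0 0; 0 -0.0132 0.0134 0 0 0; 0 -0.0125 0.014 0 0 0; 0 -0.0118 0.0147 0 0 0")

```text
time_s: 19.8
ee_pos: [452.6, -167.8, 165.1]
tool_rot: [-0.003, 0.099, 0.995, -0.003]
contact_force: [3.1, 2.5, -2.6]
finger_gap: 0.1
```

```bash
python3 -c "
from h import *
arc(3,9)"
```

```text
th 145.0 rad 181.4 x 0.3 F [ 3.1  2.5 -2.6] gap 8.5 t 19.8 y [ 0.196  0.981 -0.007] z [-0.006 -0.006 -1.   ]
0.0001 -0.0097 0.0163 -0.0001 -0.0001 0.0001; 0.0001 -0.0088 0.0168 -0.0001 -0.0001 0.0001; 0.0001 -0.0079 0.0172 -0.0001 -0.0001 0.0001; 0.0001 -0.0078 0.0171 -0.0001 -0.0001 0.0001; 0.0001 -0.0069 0.0175 -0.0001 -0.0001 0.0001; 0.0001 -0.006 0.0179 -0.0001 -0.0001 0.0001; 0.0001 -0.005 0.0182 -0.0001 -0.0001 0.0001; 0.0001 -0.0041 0.0184 -0.0001 -0.0001 0.0001; 0.0001 -0.0031 0.0186 -0.0001 -0.0001 0.0001
```

Call:
arm_command(plan="0 -0.0097 0.0163 0 0 0; 0 -0.009 0.0168 0 0 0; 0 -0.008 0.0172 0 0 0; 0 -0.0078 0.017 0 0 0; 0 -0.007 0.0175 0 0 0; 0 -0.006 0.018 0 0 0; 0 -0.005 0.018 0 0 0; 0 -0.004 0.0184 0 0 0; 0 -0.003 0.0186 0 0 0")

```text
time_s: 20.7
ee_pos: [446.6, -197.9, 79.3]
tool_rot: [-0.003, 0.098, 0.995, -0.002]
contact_force: [2.6, 2.6, 0.0]
finger_gap: 0.1
```

```bash
python3 -c "
from h import *
arc(2,3)"
```

```text
th 174.2 rad 180.1 x 0.3 F [2.6 2.6 0. ] gap 8.5 t 20.7 y [ 0.194  0.981 -0.004] z [-0.006 -0.003 -1.   ]
0.0002 -0.001 0.0125 -0.0002 -0.0003 0.0003; 0.0002 -0.0006 0.0126 -0.0002 -0.0003 0.0003; 0.0002 -0.0001 0.0126 -0.0002 -0.0003 0.0003
```

Call:
arm_command(plan="0 -0.001 0.012 0 0 0; 0 -0.0005 0.012 0 0 0; 0 0 0.01 0 0 0; 0 0 0.006 0 0 0; 0 0 0.004 0 0 0; 0 0 0 0 0 0")

```text
time_s: 21.3
ee_pos: [446.8, -198.5, 66.2]
tool_rot: [-0.002, 0.097, 0.995, 0.001]
contact_force: [3.4, 3.1, -2.9]
finger_gap: 0.102
```

```bash
python3 -c "
from h import *
arc(2,3)
snap('side','s4');snap('wrist','w8')
im,d,P=cloud('s4')
cv2.imwrite('pics/s4b.png',cv2.resize(im[150:320,160:290],None,fx=3.5,fy=3.5,interpolation=cv2.INTER_CUBIC)[...,::-1])
"
```

```text
th 178.3 rad 179.8 x 0.7 F [ 3.4  3.1 -2.9] gap 8.7 t 21.3 y [0.193 0.981 0.002] z [-0.005  0.003 -1.   ]
0.0005 -0.0003 0.0126 0.0001 -0.0003 0.0004; 0.0005 0.0002 0.0126 0.0001 -0.0003 0.0004; 0.0005 0.0006 0.0125 0.0001 -0.0003 0.0004
```

View pics/s4b.png

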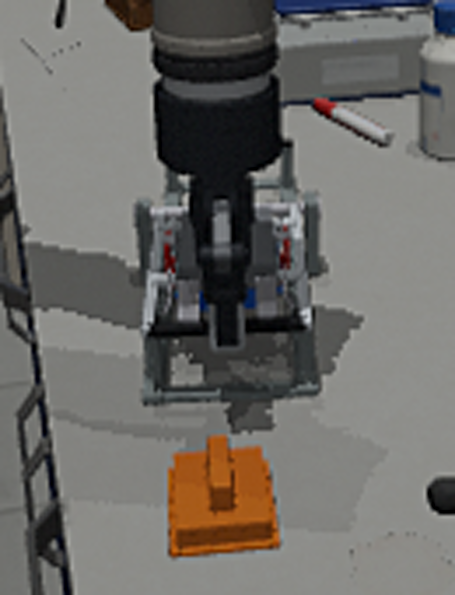

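View pics/w8.png

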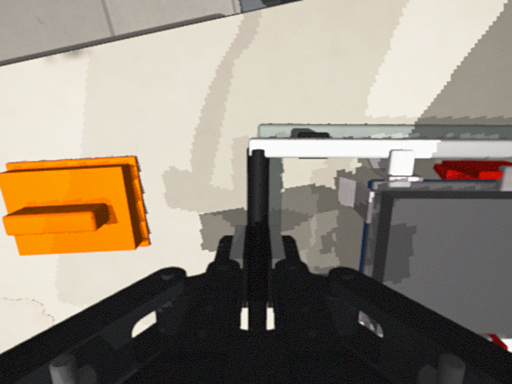

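Call:
arm_command(plan="0 0.0003 0.008 0 0 0; 0 0 0.006 0 0 0; 0 0 0.004 0 0 0; 0 0 0 0 0 0")

```text
time_s: 21.8
ee_pos: [446.8, -198.5, 66.1]
tool_rot: [-0.003, 0.097, 0.995, 0.004]
contact_force: [2.5, 3.4, -3.4]
finger_gap: 0.104
```

```bash
python3 -c "
from h import *
arc(2,3)"
```

```text
th 178.4 rad 179.9 x 0.7 F [ 2.5  3.4 -3.4] gap 8.9 t 21.8 y [0.192 0.981 0.007] z [-0.005  0.008 -1.   ]
0.0005 -0.0002 0.0126 0.0004 -0.0003 0.0004; 0.0005 0.0002 0.0126 0.0004 -0.0003 0.0004; 0.0005 0.0006 0.0125 0.0004 -0.0003 0.0004
```

Call:
arm_command(plan="0 0 0 0 0 0; 0 0 0 0 0 0; 0 0 0 0 0 0; 0 0 -0.02 0 0 0; 0 0 -0.04 0 0 0; 0 0 -0.06 0 0 0; 0 0 -0.06 0 0 0; 0 0 -0.06 0 0 0; 0 0 0 0 0 0; 0 0 0 0 0 0", jaw=35)

```text
time_s: 22.8
ee_pos: [441.7, -205.6, 189.7]
tool_rot: [-0.009, 0.1, 0.995, -0.001]
contact_force: [-0.4, 0.1, -1.5]
finger_gap: 0.349
```

```bash
python3 -c "
from h import *
s,p,M=st();print(p,s['contact_force'],s['time_s'])
snap('side','s5');snap('wrist','w9');snap('top','t5')
im,d,P=cloud('s5')
a=cv2.resize(im[150:320,160:290],None,fx=3.5,fy=3.5,interpolation=cv2.INTER_CUBIC)
cv2.imwrite('pics/s5b.png',a[...,::-1])
im,d,P=cloud('w9')
rel=P-AX; X=rel@xd; Y=rel@yd
m=(d>0)&(im.max(-1)<60)&(abs(Y+180)<15)&(abs(X)<46)&(P[...,2]>40)&(P[...,2]<90);print('bar',m.sum(),Y[m].mean(),np.percentile(P[m][:,2],[10,50,90]))
"
```

```text
[ 441.68264419 -205.57070358  189.72194323] [-0.35951632  0.06331904 -1.45501914] 22.8
bar 1023 -179.76845734652608 [58.70141001 60.25877769 61.37920779]
```

View pics/w9.png

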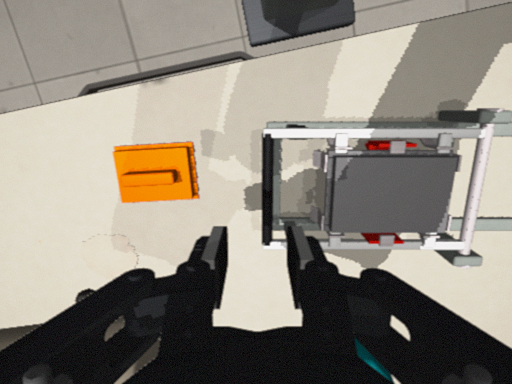

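View pics/s5b.png

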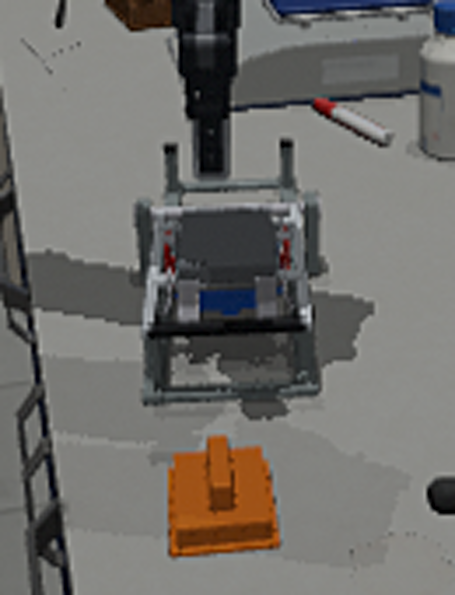

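```bash
python3 -c "
from h import *
im,d,P=cloud('w9')
m=np.zeros(d.shape,bool);m[160:225,340:445]=1;m&=d>0
F=P[m];A=np.c_[F[:,:2]-F[:,:2].mean(0),np.ones(len(F))];print(F.mean(0),np.linalg.lstsq(A,F[:,2],rcond=None)[0])
im,d,P=cloud('s5')
hsv=cv2.cvtColor(im,cv2.COLOR_RGB2HSV)
m=(hsv[...,0]>105)&(hsv[...,0]<130)&(hsv[...,1]>120)&(d>0);m[:220]=0;m[250:]=0;m[:,:200]=0;m[:,250:]=0
print(m.sum(),np.percentile(P[m],[2,50,98],axis=0))
s,p,M=st();print(s['contact_force'],s['time_s'])
print(ticket.finish_job())
"
```

```text
[463.38109187 -98.24837925  71.96836167] [ 7.52588942e-05 -3.25648341e-04  7.19683617e+01]
109 [[ 4.39885039e+02 -2.07080982e+02 -1.01133659e-01]
 [ 4.60155721e+02 -1.44355957e+02  4.47527658e+01]
 [ 4.91776274e+02 -7.40851144e+01  5.49948353e+01]]
[-1.21732438 -0.21437407 -0.76204705] 22.95
the job is handed in; nothing more can be done
None
```

The job is handed in at about 23 s of the 64 s allowed; no verdict was reported.

**What I did:** I gripped the blue tray by its rib and pressed it down onto the grey tray until the wrist force reached about 28 N. Then I gripped the black bar, swung the leaf the full half circle and let go. The arm ended clear, about 190 mm above the worktop.

**Capping:** The blue tray's back measured level to within about 0.2 mm. Its height was about 0.1 mm from flush after I took off a constant camera height error of about 1 mm. Both red catches were back at their home spacing, over the flange.

**Swing:** Forces at the bar stayed around 5 N or below. The bar slid several mm down in the fingers on the way, with no visible effect.

**Final position:**
- The bar's height read 60.2 mm, the same as at the start, so the leaf lies on its far stop.
- The upturned grey tray is level, and the blue tray still shows underneath it.
- The orange tray was not touched. The arm never went near the beaker or the bottle, though I did not measure them again at the end.

**Not checked directly:** The stir bars are shut inside the trays, so I could not see them. None are visible on the worktop. The blue tray's own tilt after the swing was only judged from the side picture.

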